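Slide a slate board off the riser's edge and set it on the cake stand

ROBOT

A 7-joint arm with a two-finger parallel gripper is mounted at the origin on the work surface. World frame = base frame: x ahead of the robot, y to its left, z up, the work surface at z = 0. Lengths are in m, angles in degrees, forces in N, time in s.
With the tool pointing down it reaches from about 0.4 to 0.875 m from the base axis. Payload 19.3 kg.
Tool frame: the origin (TCP) lies at the very end of the fingers, on their centre line; the grasp point (between the pads) lies 19 mm behind it (ctrl.grip_point_offset is the distance from the TCP to the grasp point, in m); z points along the fingers, y is the direction in which the jaws open and shut (so a half turn about z gives the same grasp; the last joint's range is limited). The gripper opens to 85 mm and grips with 20 to 120 N. Pads are 22 mm wide; open, the fingers measure 114 mm over their backs; the gripper's body (76 mm by 85 mm) begins 54 mm behind the grasp point. The pads swing forward as they close: fully open they stand 13 mm farther back than shut.
Start: joints at [72.697, 29.874, -2.08, 91.645, 1.215, 58.505, -6.463], TCP at [0.144, -0.608, 0.231] pointing down, gripper open.
Joint ranges: [-166.77, 166.77], [-17.47, 122.26], [-85.68, 81.53], [9.62, 139.38], [-72.42, 252.41], [9.2, 110.78], [-144.41, 144.41]. Speed limits (degrees/s): [108.29, 108.29, 136.94, 136.94, 172.46, 172.46, 172.46].

INTERFACE

Orientations are given as a 3x3 rotation matrix whose columns are the frame's x, y, z axes.
In Python, from bench import ctrl gives the robot as it stands. The module is installed in compiled form; this text tells all that it offers.
- The arm moves only by the tool jog_arm, never from a script. Its argument "moves" is a list of rows, each a list of 3 entries, a list of its own where there are three numbers: the turn, a rotation vector about the world's x, y, z in rad, then the shift along the world's x, y, z in cm, then the closure, from 0 (fully open) to 1 (shut). In form: [[[rx, ry, rz], [x, y, z], jaw], ...]. A call has exactly 5 rows; each row shifts and turns the commanded pose from where the row before left it; what a row does not reach is not made up. A row lasts 1/8 s, in which the tool goes at most 62.5 mm and 10.7 degrees, less where a joint would pass 70% of its speed; a pose out of reach is approached as far as the arm can. A call is refused whole if a number of a shift passes 6.25 or a number of a turn 0.188, either way. A call with a gripper value outside its range is refused whole. The fingers move at their own pace and stop on an object; "force" is the grip in N (left out, the last holds). Time passes only in rows, so rows that do not move let the fingers close, or fill a call up. It gives the time, the measured TCP pose, the force and the opening at its end, in the units of the state.
- ctrl.get_obs(): the state, without advancing time (a new reading comes with each control period).
- ctrl.camera(name): name is "scene" or "side" or "wrist"; returns a dict with "pixels" (480x640x3 uint8, blue, green, red), "mtx" (3x3 intrinsics, pixels), "k1" (the pictures are not rectified: a ray, as slopes to the right and down, at radius r is drawn at 1 + k1 r^2 times it, then the intrinsics apply), "R" (3x3) and "t" (3): a world point X has camera coordinates R X + t; the wrist camera has in their place "hand_eye" (4x4, takes a point from camera to tool coordinates, whose origin is the TCP and whose axes are the flange's). Camera axes: x right, y down, z forward; pixel columns grow to the right and rows downward; lengths in m; the calibration is good to about 2 mm. A picture is of the moment at which its call begins: read the wrist's pose just before it. There is no depth.
- ctrl.close_job(): hands the job in, once; it reports no verdict.
The state is a dict: "time": time; "joint_positions": joint angles; "joint_velocities": joint speeds; "effort": joint torques, N m; "ee_pos": TCP position; "tcp_rot": TCP orientation; "wrist_force": force on the tool from outside, world axes, zero at the start; "ft_torque": the same for the moment, N m; "gripper_width": opening from 0.0 (shut) to 1.0 (fully open).
Only numpy, scipy, OpenCV 4.12 (cv2) and the standard library are available. Lean on these libraries where they do the work, as an engineer would, in place of code of your own. Each camera call takes 0.05 s, during which the arm holds its last target. There are 200 camera calls.

TASK

The slate serving board lies in the shallow channel on top of the white shelf riser, where its sides cannot be gripped. Press on it gently from above (well under 20 N) and slide it along the channel, out over the riser's open front edge, until a good third of it overhangs; then pinch the overhanging end by its two long sides, lift the board clear and gently lower it onto the small round cake stand, centred and level, letting go only once it rests there. Leave everything else where it is.

Things in the scene. Friction and masses are not known exactly. Their poses are not given: they have to be found in the camera images.
- board_center (a point): centre (half-way up) of the loose board: a flat dark slate slab, 130 mm long (its x axis), 60 mm wide (its y axis) and 8 mm thick (z up), about 180 g (130 to 250 g); friction with the riser about 0.45, with fingertips more. It starts lying on the floor of the riser's channel, its front end 7 to 13 mm behind the riser's front edge. Once its centre passes the edge it tips off.
- riser: fixed white shelf riser, 180 mm deep (x), 200 mm wide (y), flat top 100 mm above the table; origin on the table under its centre, z up, -x side is the open front. On the top, centred on y = 0, a rigid channel 66 mm wide runs along x between rails 8 mm thick that stand 14 mm above its floor and reach the front edge (x = -90 mm); a stop as high closes its back (x = +70 mm); no lip at the front
- riser_edge (a point): middle of the channel floor's front edge, the floor's highest point, 116 mm above the table; axes as the riser's: -x points straight out over the edge, where there is nothing down to the table. The floor rises about 5 degrees towards this edge (the board lies at that slope) and is rigid: small height errors mean large forces, so touch down slowly (5 mm/s); 8 to 12 N of press carries the board along
- stand_top (a point): centre of the flat round top of the fixed white cake stand: top 54 mm across, 70 mm above the table, on a thin stem with a foot 72 mm across; z up
- cup_a_center (a point): bystander: small lidded cup of toppings, 45 mm across, 32 mm high, on the riser beside the channel; point at its centre
- cup_b_center (a point): bystander: the same kind of cup, on the riser at the other side of the channel; point at its centre
- cup_c_center (a point): bystander: the same kind of cup, on the table near the cake stand; point at its centre
- cutter: bystander: round steel cookie cutter, 60 mm across, 22 mm high; origin at the centre of its underside
- spatula_grip (a point): bystander: spatula 200 mm long lying on the table; point on its handle
- sprinkles: bystander: jar of sprinkles, 44 mm across, 75 mm high; origin at the centre of its underside
- bowl: bystander: white bowl, 110 mm across, 45 mm high; origin at the centre of its underside
Mind the look-alikes: they are no part of the job. Of the things that look like the part that bears board_center, the smaller one is meant.

How it is judged:
By the outcome, as a careful person would: the job done as asked, in the order asked, and still so for the second after the job is handed in, with the robot touching nothing.
It also fails if it takes over 69 s, if anything falls off the work surface, if the arm or the gripper's body presses on something with over 40 N, if the wrist force passes 120 N, or if a joint passes its speed limit or range.

## Working session

There is one attempt and no reset: what is moved stays moved. The work goes in short steps, Python scripts to look and compute and a tool call to move; the robot and the scene stay as the last step left them, time stands still between calls to the robot, and variables do not carry over. Pictures are saved under pics/ and viewed, on a budget of 10 in all, crops included, one or two more only if the job needs it, and the job is handed in when it is done.

Besides the shell and the picture viewer there is one more tool, called after ">>>" as name([rows], argument=value, ...), one row to a line, values as JSON. jog_arm: Moves the arm, as the interface text tells. Its arguments: {"type":"object","properties":{"moves":{"type":"array"},"force":{"type":"number"}},"required":["moves"]}

```bash
mkdir -p pics; ls; python3 - <<'E'
from bench import ctrl
import cv2,numpy as np
o=ctrl.get_obs();print(o)
for n in("scene","side"):
    c=ctrl.camera(n);cv2.imwrite(f"pics/{n}0.png",c["pixels"]);print(n,c["mtx"].tolist(),c["k1"],c["R"].tolist(),c["t"])
E
```

```text
pics
{'time': 0.0, 'joint_positions': array([72.69656195, 29.91030094, -2.08012017, 91.67241801,  1.21522037,
       58.50492304, -6.46307787]), 'joint_velocities': array([-0.07527953,  0.01745418, -0.05936582, -0.04262259, -0.05778863,
       -0.02111604, -0.04640233]), 'effort': array([ 1.49383754e-04, -9.27131367e+01,  1.97991706e+00, -3.69933307e+01,
        1.78651797e-02,  8.23347014e-03,  5.99324903e-05]), 'ee_pos': array([ 0.14345543, -0.60797402,  0.23072206]), 'tcp_rot': array([[ 9.73260150e-01,  2.29705357e-01, -3.59949720e-04],
       [ 2.29705617e-01, -9.73259549e-01,  1.08640957e-03],
       [-1.00770404e-04, -1.14004161e-03, -9.99999345e-01]]), 'wrist_force': array([ 0.46239056, -0.35201081,  0.18318842]), 'ft_torque': array([-0.02639238, -0.00249003, -0.02173755]), 'gripper_width': 1.0003729664545213}
scene [[524.4236233090155, 0.0, 322.7119363323235], [0.0, 524.4236233090155, 241.15370500710037], [0.0, 0.0, 1.0]] 0.0110263124755299 [[-0.5693343717800218, 0.8217259461078252, -0.024996851862737993], [0.4434040768163959, 0.28132512640858487, -0.851028200422168], [-0.6922797106462442, -0.495603311877951, -0.5245246986397866]] [ 0.32046816 -0.13380495  1.74462772]
side [[461.3588128960099, 0.0, 317.0260356952994], [0.0, 461.3588128960099, 242.0992611963847], [0.0, 0.0, 1.0]] -0.03433615032589216 [[-0.7869909489305597, -0.616415393191598, -0.026025167392821135], [-0.2982804499481328, 0.4170686469963644, -0.8585350993822918], [0.5400685322069009, -0.667896553913156, -0.5120939111049986]] [0.42164069 0.24590646 0.82002482]
```

View pics/scene0.png

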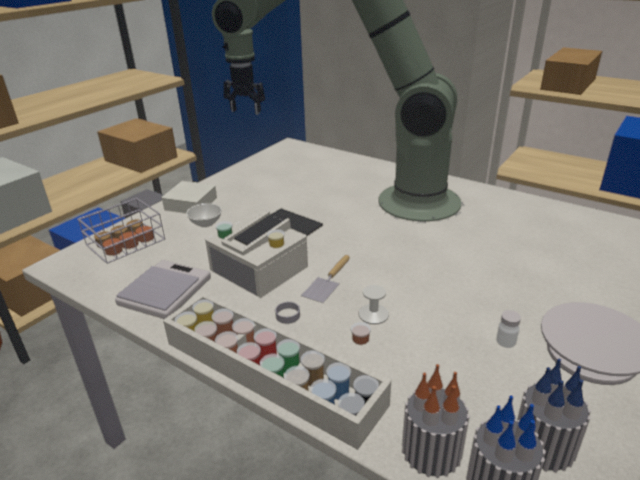

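View pics/side0.png

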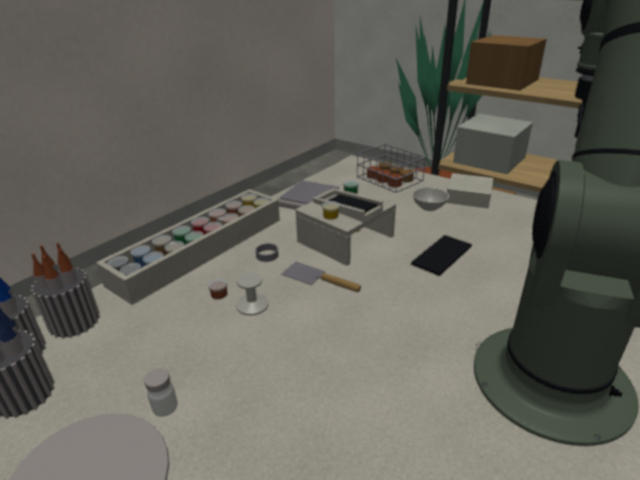

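Scene: the board (dark, in the channel) at about (258,232). The look-alike is a larger dark slab on the table at about (298,222). Side: board at (356,203), look-alike at (442,254), stand top at (250,283). I'll check this in one close crop and cast rough rays.

```bash
cat > h.py <<'E'
from bench import ctrl
import cv2,numpy as np
def cam(n):
    o=ctrl.get_obs();c=ctrl.camera(n)
    if n=="wrist":
        T=np.eye(4);T[:3,:3]=o["tcp_rot"];T[:3,3]=o["ee_pos"];M=T@c["hand_eye"]
        c["R"]=M[:3,:3].T;c["t"]=-c["R"]@M[:3,3]
    return c
def ray(c,uv):
    uv=np.asarray(uv,float).reshape(-1,2);K=c["mtx"];d=(uv-K[:2,2])/[K[0,0],K[1,1]]
    s=d.copy()
    for _ in range(20): s=d/(1+c["k1"]*(s**2).sum(1,keepdims=True))
    v=np.c_[s,np.ones(len(s))]@c["R"]; return -c["R"].T@c["t"],v
def onz(c,uv,z):
    o,v=ray(c,uv);z=np.broadcast_to(z,len(v));return o+v*((z-o[2])/v[:,2])[:,None]
def proj(c,X):
    p=np.atleast_2d(X)@c["R"].T+c["t"];s=p[:,:2]/p[:,2:];s=s*(1+c["k1"]*(s**2).sum(1,keepdims=True))
    return s*[c["mtx"][0,0],c["mtx"][1,1]]+c["mtx"][:2,2]
E
python3 - <<'E'
from h import *
s=cam("scene");d=cam("side")
a=s["pixels"][195:300,190:340];b=d["pixels"][165:270,270:420]
cv2.imwrite("pics/crop1.png",np.vstack([cv2.resize(x,(430,300),interpolation=cv2.INTER_CUBIC) for x in(a,b)]))
np.set_printoptions(precision=3,suppress=True)
print("board",onz(s,[258,232],.11),onz(d,[356,203],.11))
print("slab",onz(s,[298,222],0.005),onz(d,[442,254],0.005))
print("stand",onz(s,[375,294],.07),onz(d,[250,283],.07))
c=ctrl.camera("wrist");print(c["hand_eye"],c["mtx"],c["k1"])
E
```

```text
board [[ 0.58  -0.192  0.11 ]] [[ 0.563 -0.205  0.11 ]]
slab [[ 0.336 -0.251  0.005]] [[ 0.337 -0.265  0.005]]
stand [[0.6   0.174 0.07 ]] [[0.577 0.175 0.07 ]]
[[-0.001 -0.962 -0.273  0.07 ]
 [ 1.    -0.001 -0.    -0.   ]
 [-0.    -0.273  0.962 -0.143]
 [ 0.     0.     0.     1.   ]] [[364.493   0.    326.26 ]
 [  0.    364.493 246.006]
 [  0.      0.      1.   ]] 0.0003041959581671204
```

View pics/crop1.png

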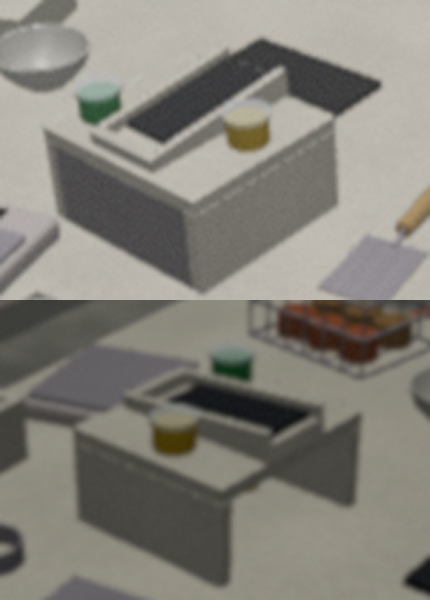

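The crop shows the smaller slab lying in the channel, with the channel's open end facing the robot and the larger slab on the table in front. The smaller slab is the one I want. Next: the riser's yaw, then a wrist view from above.

```bash
python3 - <<'E'
from h import *
np.set_printoptions(precision=3,suppress=True)
s=cam("scene");f=lambda p:np.array(p)/[2.867,2.857]+[190,195]
p=onz(s,f([[158,160],[285,70],[95,135],[228,52]]),.128);print(p)
for a,b in((0,1),(2,3)): d=p[a]-p[b];print(np.degrees(np.arctan2(d[1],d[0])))
print(ctrl.grip_point_offset)
E
```

```text
[[ 0.688 -0.138  0.128]
 [ 0.508 -0.142  0.128]
 [ 0.688 -0.211  0.128]
 [ 0.509 -0.21   0.128]]
1.4917445702096535
-0.44943711592403685
0.0187
```

>>> jog_arm([
  [[0,0,-0.022],[4.0,4.0,1.5],0],
  [[0,0,-0.022],[4.0,4.0,1.5],0],
  [[0,0,-0.022],[4.0,4.0,1.5],0],
  [[0,0,-0.022],[4.0,4.0,1.5],0],
  [[0,0,-0.022],[4.0,4.0,1.0],0],
])

```text
time: 0.92
ee_pos: [0.3448, -0.4069, 0.3021]
tcp_rot: [[0.993, 0.121, 0.001], [0.121, -0.993, -0.001], [0.001, 0.001, -1.0]]
wrist_force: [0.2, -1.1, 0.1]
gripper_width: 1.0
```

>>> jog_arm([
  [[0,0,-0.022],[4.2,4.2,0],0],
  [[0,0,-0.022],[4.2,4.2,0],0],
  [[0,0,-0.022],[4.2,4.2,0],0],
  [[0,0,-0.022],[4.2,4.2,0],0.5],
  [[0,0,-0.022],[4.2,4.2,0],1],
])

```text
time: 1.55
ee_pos: [0.5547, -0.1968, 0.3014]
tcp_rot: [[1.0, 0.011, 0.0], [0.011, -1.0, -0.0], [0.0, 0.0, -1.0]]
wrist_force: [0.3, -1.5, 0.8]
gripper_width: 0.61
```

>>> jog_arm([
  [[0,0,0],[1,1,0],1],
  [[0,0,0],[0.6,1.0,0],1],
  [[0,0,0],[0,0,0],1],
  [[0,0,0],[0,0,0],1],
  [[0,0,0],[0,0,0],1],
])

```text
time: 2.17
ee_pos: [0.5691, -0.1792, 0.3015]
tcp_rot: [[1.0, 0.01, 0.0], [0.01, -1.0, -0.0], [0.0, 0.0, -1.0]]
wrist_force: [0.1, -0.1, -0.4]
gripper_width: 0.002
```

```bash
python3 - <<'E'
from h import *
np.set_printoptions(precision=4,suppress=True)
c=cam("wrist");o=ctrl.get_obs();print(o["ee_pos"],o["tcp_rot"],o["time"],o["gripper_width"],o["wrist_force"])
cv2.imwrite("pics/w1.png",c["pixels"])
import pickle;pickle.dump(c,open("w1.pkl","wb"))
E
```

```text
[ 0.5692 -0.1791  0.3015] [[ 0.9999  0.0107  0.0001]
 [ 0.0107 -0.9999 -0.0002]
 [ 0.0001  0.0002 -1.    ]] 2.225 0.00044907025593608215 [-0.328  -0.119  -0.4381]
```

View pics/w1.png

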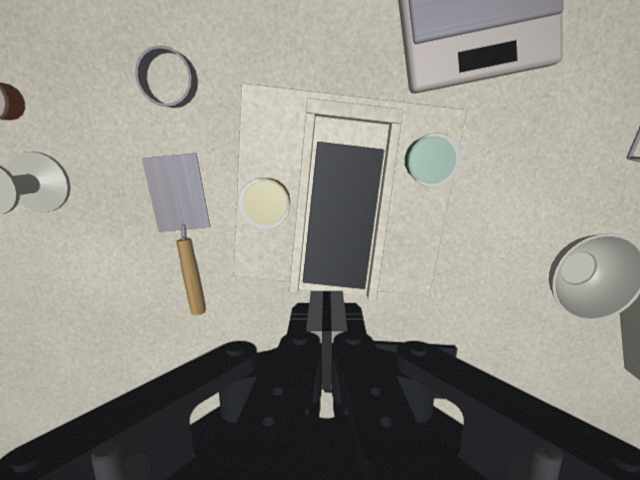

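Wrist view: board corners near (317,142), (383,149), (365,289), (303,282). The channel's front is at the bottom, around (335,293), the cups are at (264,203) and (432,159), and the cake stand is at the left edge.

```bash
cat > meas.py <<'E'
from h import *
np.set_printoptions(precision=4,suppress=True)
def contour(c,roi,thr=90):
    x0,y0,x1,y1=roi;g=cv2.cvtColor(c["pixels"],cv2.COLOR_BGR2GRAY);m=np.zeros_like(g);m[y0:y1,x0:x1]=(g[y0:y1,x0:x1]<thr)*255
    m=cv2.morphologyEx(m,cv2.MORPH_OPEN,np.ones((5,5)))
    k=max(cv2.findContours(m,cv2.RETR_EXTERNAL,cv2.CHAIN_APPROX_NONE)[0],key=cv2.contourArea);return k[:,0].astype(float)
def onplane(c,uv,p0,n):
    o,v=ray(c,uv);return o+v*(((p0-o)@n)/(v@n))[:,None]
E
python3 - <<'E'
from meas import *;import pickle
c=pickle.load(open("w1.pkl","rb"))
k=contour(c,(290,125,400,287))
print(cv2.boxPoints(cv2.minAreaRect(k.astype(np.float32))))
fr=onz(c,[[235,276],[433,293],[242,85],[466,109]],.1);print("riser top corners",fr)
yaw=0.
E0=np.array([.51,-.175,.116])
for it in range(4):
    ex=np.array([np.cos(yaw),np.sin(yaw),0]);s=np.radians(5);u=ex*np.cos(s)-[0,0,np.sin(s)];n=ex*np.sin(s)+[0,0,np.cos(s)];w=np.cross(n,u)
    P=onplane(c,k,E0+n*.008,n)-E0
    q=np.c_[P@u,P@w].astype(np.float32);r=cv2.minAreaRect(q);B=cv2.boxPoints(r)
    a=r[2]; a=(a+45)%90-45;yaw+=np.radians(a)
    print("yaw",np.degrees(yaw),"size",r[1],"ctr",E0+u*r[0][0]+w*r[0][1])
    # rail front/floor edge approx pixel
    e=onz(c,[[335,293]],.116);print("edge px",e)
E
```

```text
[[300.5324 281.4744]
 [317.0103 141.413 ]
 [382.9215 149.1672]
 [366.4437 289.2287]]
riser top corners [[ 0.509  -0.0877  0.1   ]
 [ 0.4925 -0.2883  0.1   ]
 [ 0.6864 -0.1042  0.1   ]
 [ 0.6686 -0.3018  0.1   ]]
yaw -5.904754638671875 size (0.05848130211234093, 0.12802956998348236) ctr [ 0.5726 -0.1925  0.1105]
edge px [[ 0.4984 -0.188   0.116 ]]
yaw -5.926414489746094 size (0.05853847414255142, 0.12802021205425262) ctr [ 0.5726 -0.1924  0.1104]
edge px [[ 0.4984 -0.188   0.116 ]]
yaw -5.926490783691406 size (0.05853865295648575, 0.12802019715309143) ctr [ 0.5726 -0.1924  0.1104]
edge px [[ 0.4984 -0.188   0.116 ]]
yaw -5.9264984130859375 size (0.05853865668177605, 0.12802019715309143) ctr [ 0.5726 -0.1924  0.1104]
edge px [[ 0.4984 -0.188   0.116 ]]
```

>>> jog_arm([
  [[0,0,-0.034],[0.76,-0.37,-3.3],1],
  [[0,0,-0.034],[0.76,-0.37,-3.3],1],
  [[0,0,-0.035],[0.76,-0.37,-3.3],1],
  [[0.004,0.0435,0],[0.76,-0.37,-3.3],1],
  [[0.004,0.0435,0],[0.76,-0.37,-2.3],1],
])

```text
time: 2.85
ee_pos: [0.6072, -0.1973, 0.145]
tcp_rot: [[0.992, -0.092, -0.089], [-0.091, -0.996, 0.008], [-0.09, -0.0, -0.996]]
wrist_force: [-0.3, 0.4, 0.4]
gripper_width: -0.002
```

>>> jog_arm([
  [[0,0,0],[0,0,-1.0],1],
  [[0,0,0],[0,0,-0.5],1],
  [[0,0,0],[0,0,0],1],
  [[0,0,0],[0,0,0],1],
  [[0,0,0],[0,0,0],1],
])

```text
time: 3.48
ee_pos: [0.6077, -0.1969, 0.132]
tcp_rot: [[0.992, -0.091, -0.086], [-0.091, -0.996, 0.008], [-0.086, 0.0, -0.996]]
wrist_force: [0.4, -0.1, -0.2]
gripper_width: 0.002
```

```bash
python3 - <<'E'
from meas import *;import pickle
o=ctrl.get_obs();c=cam("wrist");pickle.dump(c,open("w2.pkl","wb"))
print(o["ee_pos"],o["tcp_rot"],o["time"],o["wrist_force"])
cv2.imwrite("pics/w2.png",c["pixels"])
E
```

```text
[ 0.6077 -0.1969  0.132 ] [[ 0.9921 -0.0912 -0.0859]
 [-0.0908 -0.9958  0.0077]
 [-0.0862  0.0001 -0.9963]] 3.475 [ 0.4495 -0.0588 -0.2109]
```

View pics/w2.png

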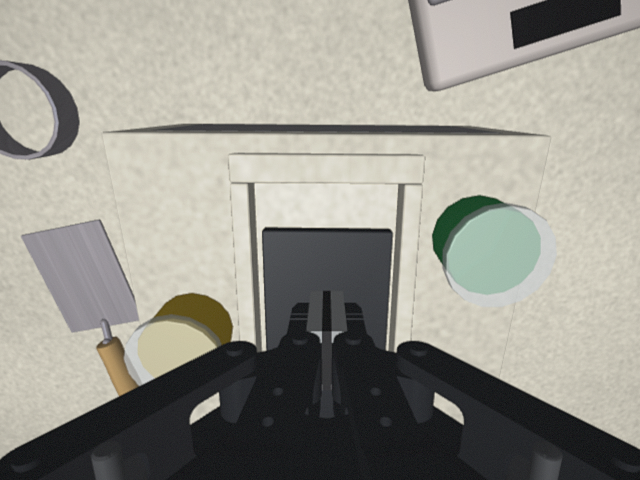

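The fingertips are centred over the rear of the board. Its back edge is at row 228, columns 263–392, and square to the tool. Descending slowly.

>>> jog_arm([
  [[0,0,0],[0,0,-0.3],1],
  [[0,0,0],[0,0,-0.3],1],
  [[0,0,0],[0,0,-0.2],1],
  [[0,0,0],[0,0,-0.2],1],
  [[0,0,0],[0,0,-0.06],1],
])

```text
time: 4.15
ee_pos: [0.6075, -0.1967, 0.1205]
tcp_rot: [[0.992, -0.091, -0.087], [-0.091, -0.996, 0.008], [-0.087, -0.0, -0.996]]
wrist_force: [1.0, 0.2, -0.1]
gripper_width: -0.003
```

>>> jog_arm([
  [[0,0,0],[0,0,-0.06],1],
  [[0,0,0],[0,0,-0.06],1],
  [[0,0,0],[0,0,-0.06],1],
  [[0,0,0],[0,0,-0.06],1],
  [[0,0,0],[0,0,0],1],
])

```text
time: 4.78
ee_pos: [0.6075, -0.1968, 0.1183]
tcp_rot: [[0.992, -0.091, -0.087], [-0.091, -0.996, 0.008], [-0.087, -0.0, -0.996]]
wrist_force: [-0.2, 0.4, -0.5]
gripper_width: 0.0
```

>>> jog_arm([
  [[0,0,0],[0,0,-0.06],1],
  [[0,0,0],[0,0,-0.06],1],
  [[0,0,0],[0,0,-0.06],1],
  [[0,0,0],[0,0,-0.03],1],
  [[0,0,0],[0,0,0],1],
])

```text
time: 5.4
ee_pos: [0.6075, -0.1968, 0.1161]
tcp_rot: [[0.992, -0.091, -0.087], [-0.091, -0.996, 0.008], [-0.087, -0.0, -0.996]]
wrist_force: [0.6, 0.1, -0.6]
gripper_width: 0.003
```

Still no contact, so smaller steps now.

>>> jog_arm([
  [[0,0,0],[0,0,-0.04],1],
  [[0,0,0],[0,0,-0.04],1],
  [[0,0,0],[0,0,-0.03],1],
  [[0,0,0],[0,0,0],1],
  [[0,0,0],[0,0,0],1],
])

```text
time: 6.02
ee_pos: [0.6076, -0.1968, 0.1151]
tcp_rot: [[0.992, -0.091, -0.087], [-0.091, -0.996, 0.008], [-0.087, -0.0, -0.996]]
wrist_force: [0.2, -0.1, -0.3]
gripper_width: -0.003
```

>>> jog_arm([
  [[0,0,0],[0,0,-0.04],1],
  [[0,0,0],[0,0,-0.03],1],
  [[0,0,0],[0,0,-0.03],1],
  [[0,0,0],[0,0,0],1],
  [[0,0,0],[0,0,0],1],
])

```text
time: 6.65
ee_pos: [0.6075, -0.1968, 0.1141]
tcp_rot: [[0.992, -0.091, -0.087], [-0.091, -0.996, 0.008], [-0.087, -0.0, -0.996]]
wrist_force: [0.3, -0.1, 0.0]
gripper_width: 0.001
```

>>> jog_arm([
  [[0,0,0],[0,0,-0.03],1],
  [[0,0,0],[0,0,-0.03],1],
  [[0,0,0],[0,0,-0.03],1],
  [[0,0,0],[0,0,0],1],
  [[0,0,0],[0,0,0],1],
])

```text
time: 7.28
ee_pos: [0.6076, -0.1968, 0.114]
tcp_rot: [[0.992, -0.091, -0.087], [-0.091, -0.996, 0.008], [-0.087, 0.0, -0.996]]
wrist_force: [-3.1, 1.3, 11.8]
gripper_width: 0.002
```

Contact made at 12 N. Sliding up the slope towards the edge, starting with a small step.

>>> jog_arm([
  [[0,0,0],[-0.15,0.014,0.013],1],
  [[0,0,0],[-0.2,0.018,0.0175],1],
  [[0,0,0],[-0.2,0.018,0.0175],1],
  [[0,0,0],[-0.2,0.018,0.0175],1],
  [[0,0,0],[-0.1,0.009,0.009],1],
])

```text
time: 7.9
ee_pos: [0.6001, -0.1961, 0.1147]
tcp_rot: [[0.992, -0.091, -0.084], [-0.091, -0.996, 0.008], [-0.085, 0.0, -0.996]]
wrist_force: [4.1, -0.3, 6.5]
gripper_width: 0.0
```

>>> jog_arm([
  [[0,0,0],[-0.2,0.018,0.006],1],
  [[0,0,0],[-0.25,0.023,0.016],1],
  [[0,0,0],[-0.25,0.023,0.022],1],
  [[0,0,0],[-0.2,0.018,0.0175],1],
  [[0,0,0],[-0.1,0.009,0.009],1],
])

```text
time: 8.52
ee_pos: [0.5903, -0.1953, 0.1156]
tcp_rot: [[0.992, -0.091, -0.084], [-0.091, -0.996, 0.007], [-0.084, 0.0, -0.996]]
wrist_force: [3.7, -0.5, 7.9]
gripper_width: -0.002
```

>>> jog_arm([
  [[0,0,0],[-0.2,0.018,0.012],1],
  [[0,0,0],[-0.25,0.023,0.019],1],
  [[0,0,0],[-0.25,0.023,0.022],1],
  [[0,0,0],[-0.25,0.023,0.022],1],
  [[0,0,0],[-0.15,0.014,0.013],1],
])

```text
time: 9.15
ee_pos: [0.5795, -0.1942, 0.1165]
tcp_rot: [[0.992, -0.091, -0.083], [-0.091, -0.996, 0.007], [-0.084, 0.0, -0.996]]
wrist_force: [3.8, -0.0, 7.6]
gripper_width: -0.003
```

```bash
cat > back.py <<'E'
from meas import *
def run():
    o=ctrl.get_obs();c=cam("wrist");g=cv2.cvtColor(c["pixels"],cv2.COLOR_BGR2GRAY)
    # board back edge: last bright->dark going up from row 300
    pts=[]
    for u in (275,285,370,380):
        col=g[:,u]<90;v=290
        while v>0 and col[v]: v-=1
        pts.append((u,v))
    s=np.radians(5);yaw=np.radians(-5.3);ex=np.array([np.cos(yaw),np.sin(yaw),0]);E0=np.array([.4995,-.1875,.116]);n=ex*np.sin(s)+[0,0,np.cos(s)]
    P=onplane(c,pts,E0+n*.008,n);u=ex*np.cos(s)-[0,0,np.sin(s)]
    print(pts,"d back:",(P-E0)@u,"tcp d",(o["ee_pos"]-E0)@u,"overhang mm",130-1000*((P-E0)@u).mean(),o["wrist_force"])
    return c
E
python3 -c "from back import *;run()"
```

```text
[(275, 239), (285, 239), (370, 240), (380, 240)] d back: [0.1121 0.1121 0.1117 0.1117] tcp d 0.07992066105664061 overhang mm 18.1161915577227 [ 3.8079 -0.0045  7.6256]
```

The board is moving with the tool: overhang 18 mm after 28 mm of tool travel.

>>> jog_arm([
  [[0,0,0],[-0.25,0.023,0.018],1],
  [[0,0,0],[-0.25,0.023,0.02],1],
  [[0,0,0],[-0.25,0.023,0.021],1],
  [[0,0,0],[-0.25,0.023,0.022],1],
  [[0,0,0],[-0.15,0.014,0.013],1],
])

```text
time: 9.82
ee_pos: [0.5681, -0.1932, 0.1176]
tcp_rot: [[0.992, -0.091, -0.083], [-0.091, -0.996, 0.007], [-0.083, 0.0, -0.997]]
wrist_force: [4.9, -0.2, 8.8]
gripper_width: 0.001
```

>>> jog_arm([
  [[0,0,0],[-0.25,0.023,0.02],1],
  [[0,0,0],[-0.25,0.023,0.021],1],
  [[0,0,0],[-0.25,0.023,0.021],1],
  [[0,0,0],[-0.2,0.018,0.017],1],
  [[0,0,0],[-0.1,0.009,0.009],1],
])

```text
time: 10.45
ee_pos: [0.5578, -0.1923, 0.1185]
tcp_rot: [[0.992, -0.091, -0.083], [-0.091, -0.996, 0.007], [-0.083, 0.0, -0.997]]
wrist_force: [5.0, -0.7, 8.9]
gripper_width: 0.003
```

```bash
python3 -c "from back import *;run()"
```

```text
[(275, 239), (285, 239), (370, 240), (380, 240)] d back: [0.0902 0.0902 0.0898 0.0898] tcp d 0.05803747361275586 overhang mm 40.0196947134547 [ 5.0101 -0.7125  8.8684]
```

>>> jog_arm([
  [[0,0,0],[-0.25,0.023,0.021],1],
  [[0,0,0],[-0.25,0.023,0.022],1],
  [[0,0,0],[-0.25,0.023,0.022],1],
  [[0,0,0],[-0.25,0.023,0.022],1],
  [[0,0,0],[0,0,0],1],
])

```text
time: 11.12
ee_pos: [0.5476, -0.1914, 0.1194]
tcp_rot: [[0.992, -0.091, -0.083], [-0.091, -0.996, 0.007], [-0.084, 0.0, -0.997]]
wrist_force: [4.5, 0.0, 11.7]
gripper_width: 0.002
```

>>> jog_arm([
  [[0,0,0],[0,0,0.05],1],
  [[0,0,0],[0,0,0.1],1],
  [[0,0,0],[0,0,1.5],1],
  [[0,0,0],[0,0,3],0.5],
  [[0,0,0],[-1,0,4],0],
])

```text
time: 11.75
ee_pos: [0.5358, -0.1909, 0.2059]
tcp_rot: [[0.992, -0.091, -0.088], [-0.09, -0.996, 0.008], [-0.088, -0.0, -0.996]]
wrist_force: [0.5, -0.3, 0.2]
gripper_width: 0.422
```

>>> jog_arm([
  [[0,0,0],[-3,0.3,3],0],
  [[0,0,0],[-3,0.3,2],0],
  [[0,0,0],[-2.5,0.25,0],0],
  [[0,0,0],[0,0,0],0],
  [[0,0,0],[0,0,0],0],
])

```text
time: 12.38
ee_pos: [0.4516, -0.1827, 0.2552]
tcp_rot: [[0.992, -0.091, -0.086], [-0.091, -0.996, 0.008], [-0.087, 0.0, -0.996]]
wrist_force: [0.3, -1.0, -0.3]
gripper_width: 0.998
```

```bash
python3 - <<'E'
from meas import *;import pickle
o=ctrl.get_obs();c=cam("wrist");pickle.dump(c,open("w3.pkl","wb"))
print(o["ee_pos"],o["tcp_rot"],o["time"],o["wrist_force"])
cv2.imwrite("pics/w3.png",c["pixels"])
E
```

```text
[ 0.4516 -0.1827  0.2552] [[ 0.9921 -0.0911 -0.0862]
 [-0.0908 -0.9958  0.0078]
 [-0.0865  0.     -0.9963]] 12.375 [ 0.2995 -0.9565 -0.3428]
```

View pics/w3.png

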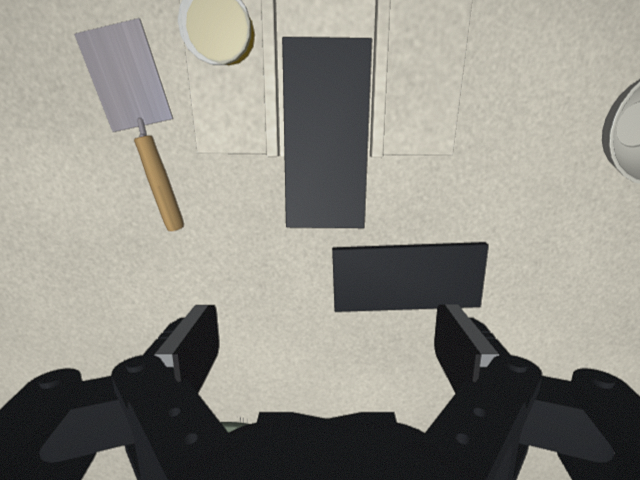

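The board overhangs clearly: its front end is at row 228 and the riser edge at row 155. It lies square to the tool, with the open fingers straddling its line and the look-alike slab on the table at (410,277).

```bash
python3 - <<'E'
from meas import *;import pickle
c=pickle.load(open("w3.pkl","rb"))
k=contour(c,(276,20,374,240))
s=np.radians(5);yaw=np.radians(-5.3);ex=np.array([np.cos(yaw),np.sin(yaw),0]);E0=np.array([.4995,-.1875,.116]);n=ex*np.sin(s)+[0,0,np.cos(s)];u=ex*np.cos(s)-[0,0,np.sin(s)];w=np.cross(n,u)
P=onplane(c,k,E0+n*.008,n)-E0
r=cv2.minAreaRect(np.c_[P@u,P@w].astype(np.float32));print(r,"ctr",E0+u*r[0][0]+w*r[0][1])
Q=onz(c,[[195,153],[453,155],[272,156],[376,156]],[.1,.1,.13,.13])-E0;print("edge d",Q@ex,Q@np.array([-ex[1],ex[0],0]))
g=E0-u*.026+w*r[0][1];print("grip pt z",g+n*.004, "TCP for offset 19/26mm",g+n*(.004-.019),g+n*(.004-.026))
E
```

```text
((0.012291476130485535, 0.001406881958246231), (0.058970678597688675, 0.12846750020980835), 89.37968444824219) ctr [ 0.5118 -0.1872  0.1149]
edge d [ 0.0004 -0.0011  0.0017  0.0018] [ 0.1031 -0.0981  0.0389 -0.034 ]
grip pt z [ 0.4742 -0.1837  0.1223] TCP for offset 19/26mm [ 0.4725 -0.1836  0.1033] [ 0.4719 -0.1835  0.0963]
```

>>> jog_arm([
  [[0,0,0],[1.0,-0.05,-3.0],0],
  [[0,0,0],[1.0,-0.04,-3.0],0],
  [[0,0,0],[0,0,-2.5],0],
  [[0,0,0],[0,0,-2.0],0],
  [[0,0,0],[0,0,-1.5],0],
])

```text
time: 13.05
ee_pos: [0.4713, -0.1834, 0.1335]
tcp_rot: [[0.992, -0.091, -0.088], [-0.09, -0.996, 0.008], [-0.088, -0.0, -0.996]]
wrist_force: [0.1, -0.3, -0.1]
gripper_width: 1.0
```

>>> jog_arm([
  [[0,0,0],[0,0,-1.2],0],
  [[0,0,0],[0,0,-1.2],0],
  [[0,0,0],[0,0,-1.1],0],
  [[0,0,0],[0,0,0],0],
  [[0,0,0],[0,0,0],0],
])

```text
time: 13.68
ee_pos: [0.4713, -0.1836, 0.1]
tcp_rot: [[0.992, -0.091, -0.086], [-0.091, -0.996, 0.008], [-0.087, 0.0, -0.996]]
wrist_force: [-0.1, 1.2, -0.4]
gripper_width: 0.997
```

```bash
python3 - <<'E'
from meas import *
o=ctrl.get_obs();print(o["ee_pos"],o["wrist_force"])
a=cam("wrist")["pixels"];b=cam("side")["pixels"][170:270,280:440]
cv2.imwrite("pics/g1.png",np.hstack([cv2.resize(a,(400,300)),cv2.resize(b,(400,300),interpolation=cv2.INTER_CUBIC)]))
E
```

```text
[ 0.4713 -0.1836  0.1   ] [-0.0711  1.1781 -0.3647]
```

View pics/g1.png

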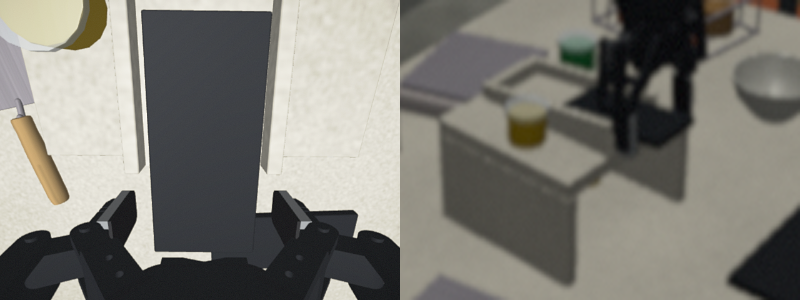

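The fingers straddle the overhanging end (board centreline at column 205, fingers about 133 to 275), clear of the rails. Closing.

>>> jog_arm([
  [[0,0,0],[0,0,0],0.2],
  [[0,0,0],[0,0,0],0.3],
  [[0,0,0],[0,0,0],0.4],
  [[0,0,0],[0,0,0],0.6],
  [[0,0,0],[0,0,0],0.6],
], force=60)

```text
time: 14.4
ee_pos: [0.4711, -0.1836, 0.1]
tcp_rot: [[0.992, -0.091, -0.087], [-0.091, -0.996, 0.008], [-0.087, 0.0, -0.996]]
wrist_force: [-2.1, -0.2, 7.0]
gripper_width: 0.69
```

>>> jog_arm([
  [[0,0,0],[0,0,0],0.6],
  [[0,0,0],[0,0,0],0.6],
  [[0,0,0],[0,0,0],0.6],
  [[0,0,0],[0,0,0.1],0.6],
  [[0,0,0],[0,0,0.2],0.6],
])

```text
time: 15.02
ee_pos: [0.4709, -0.1835, 0.1027]
tcp_rot: [[0.992, -0.091, -0.087], [-0.091, -0.996, 0.008], [-0.088, -0.0, -0.996]]
wrist_force: [0.2, 0.9, -1.5]
gripper_width: 0.687
```

>>> jog_arm([
  [[0,0,0],[0,0,0.5],0.6],
  [[0,0,0],[0,0,1.0],0.6],
  [[0,0,0],[0,0,1.5],0.6],
  [[0,0,0],[0,0,1.5],0.6],
  [[0,0,0],[0,0,1.5],0.6],
])

```text
time: 15.65
ee_pos: [0.4712, -0.1836, 0.1641]
tcp_rot: [[0.992, -0.091, -0.086], [-0.091, -0.996, 0.008], [-0.087, 0.0, -0.996]]
wrist_force: [0.7, 0.6, -2.1]
gripper_width: 0.688
```

>>> jog_arm([
  [[0,0,0],[0,0,1.5],0.6],
  [[0,0,0],[0,0,1.0],0.6],
  [[0,0,0],[0,0,0.5],0.6],
  [[0,0,0],[0,0,0],0.6],
  [[0,0,0],[0,0,0],0.6],
])

```text
time: 16.27
ee_pos: [0.4708, -0.1835, 0.1923]
tcp_rot: [[0.992, -0.091, -0.088], [-0.091, -0.996, 0.008], [-0.088, -0.0, -0.996]]
wrist_force: [-0.1, -0.9, -2.3]
gripper_width: 0.684
```

```bash
python3 - <<'E'
from meas import *;import pickle
o=ctrl.get_obs();c=cam("wrist");s=cam("scene");d=cam("side")
print(o["ee_pos"],o["wrist_force"],o["ft_torque"],o["time"])
pickle.dump((c,s,d),open("w4.pkl","wb"))
a=c["pixels"];b=d["pixels"][120:240,280:440];e=s["pixels"][270:330,340:420]
cv2.imwrite("pics/l1.png",np.hstack([cv2.resize(a,(400,300)),cv2.resize(b,(400,300),interpolation=cv2.INTER_CUBIC)]))
E
```

```text
[ 0.4708 -0.1835  0.1923] [-0.0712 -0.9004 -2.3326] [ 0.0296 -0.0426 -0.0179] 16.275
```

View pics/l1.png

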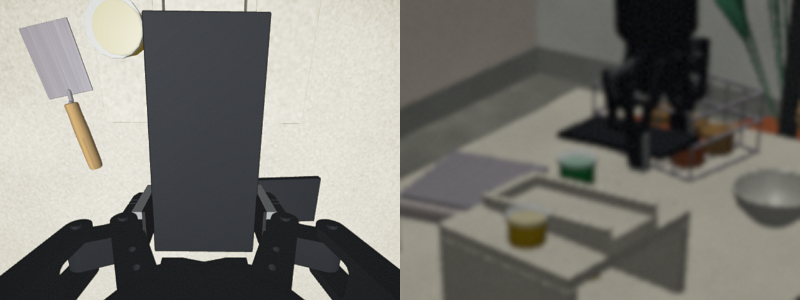

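The board is held level in the jaws with no slip (same picture as before the lift), clear of the riser. Now the stand's position, from enlarged crops of both fixed views, and the board's pose in the tool by PnP.

```bash
python3 - <<'E'
from meas import *;import pickle
c,s,d=pickle.load(open("w4.pkl","rb"))
g=cv2.cvtColor(c["pixels"],cv2.COLOR_BGR2GRAY)
L=[];R=[]
for v in range(40,280,4):
    row=g[v]<90;a=b=330
    while row[a]:a-=1
    while row[b]:b+=1
    L.append((a+.5,v));R.append((b-.5,v))
top=[];bot=[]
for u in range(250,410,8):
    v=150
    while v>0 and g[v,u]<90:v-=1
    top.append((u,v+.5))
for u in range(262,400,6):
    v=380
    while v<420 and g[v,u]<75:v+=1
    bot.append((u,v-.5))
print(bot)
fl=lambda p:cv2.fitLine(np.array(p,np.float32),cv2.DIST_HUBER,0,.01,.01).ravel()
def X(a,b):
    a,b=fl(a),fl(b);t=np.linalg.solve(np.c_[a[:2],-b[:2]],b[2:]-a[2:]);return a[2:]+t[0]*a[:2]
bot=[p for p in bot if 390<p[1]<412]
im=np.array([X(L,top),X(R,top),X(R,bot),X(L,bot)]);print(im)
ob=np.array([[.065,.03,0],[.065,-.03,0],[-.065,-.03,0],[-.065,.03,0]]) # x back(+tool x)
ok,rv,t=cv2.solvePnP(ob,im,c["mtx"],np.array([c["k1"],0,0,0]))
H=ctrl.camera("wrist")["hand_eye"];Rb=H[:3,:3]@cv2.Rodrigues(rv)[0];p=H[:3,:3]@t.ravel()+H[:3,3]
print("board top centre in tool",p,"R",Rb)
e=cv2.resize(s["pixels"][275:325,345:405],(480,400),interpolation=cv2.INTER_CUBIC);f=cv2.resize(d["pixels"][268:318,225:285],(480,400),interpolation=cv2.INTER_CUBIC)
o=np.hstack([e,f])[:, :];o=cv2.resize(o,(800,333));cv2.imwrite("pics/st.png",cv2.convertScaleAbs(o,alpha=1.3))
E
```

```text
[(262, 400.5), (268, 400.5), (274, 401.5), (280, 401.5), (286, 401.5), (292, 401.5), (298, 401.5), (304, 401.5), (310, 401.5), (316, 401.5), (322, 401.5), (328, 401.5), (334, 401.5), (340, 401.5), (346, 401.5), (352, 401.5), (358, 401.5), (364, 401.5), (370, 401.5), (376, 401.5), (382, 401.5), (388, 401.5), (394, 402.5)]
[[225.8747  16.0374]
 [433.394   19.0688]
 [403.3959 401.5   ]
 [247.73   401.5   ]]
board top centre in tool [ 0.0393 -0.     -0.024 ] R [[ 0.9999  0.0106  0.0088]
 [ 0.0105 -0.9999  0.012 ]
 [ 0.0089 -0.0119 -0.9999]]
```

View pics/st.png

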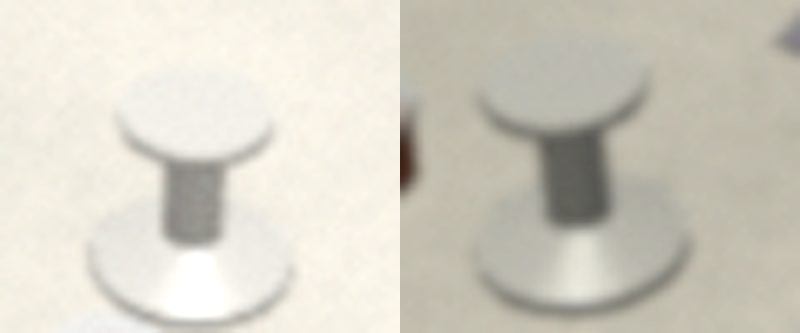

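The crop shows the stand top's ellipse in both views: scene x 117–273, top at y 65; side x 475–648, top at y 33. The foot is below. Turning these into positions.

```bash
python3 - <<'E'
from meas import *;import pickle
c,s,d=pickle.load(open("w4.pkl","rb"))
S=800/120
def px(x,y,o,left): return [(x+.5-(0 if left else 400))/S-.5+o[0],(y+.5)/(333/50)-.5+o[1]]
O={1:(345,275),0:(225,268)}
th=np.linspace(0,2*np.pi,73)
def ext(cam,ctr,r):
    p=proj(cam,np.array(ctr)+np.c_[r*np.cos(th),r*np.sin(th),0*th]);return p[:,0].min(),p[:,0].max(),p[:,1].min(),p[:,1].max()
for nm,cam,left,(x0,x1,yt),(fx0,fx1,fb) in(("scene",s,1,(117,273,65),(88,292,325)),("side",d,0,(475,648,33),(473,690,312))):
    m=px((x0+x1)/2,yt,O[left],left);f=px((fx0+fx1)/2,fb,O[left],left)
    P=np.array([.59,.175]);Q=P.copy()
    for _ in range(8):   # shift centre so extents agree
        e=ext(cam,[*P,.07],.027);a=proj(cam,[*P,.07])[0];a=a+[m[0]-(e[0]+e[1])/2,m[1]-e[2]];P=onz(cam,a,.07)[0,:2]
        e2=ext(cam,[*Q,.0],.036);a=proj(cam,[*Q,.0])[0];a=a+[f[0]-(e2[0]+e2[1])/2,f[1]-e2[3]];Q=onz(cam,a,.0)[0,:2]
    print(nm,"top",P,"foot",Q,"width px",e[1]-e[0],(x1-x0)/S)
E
```

```text
scene top [0.5923 0.1666] foot [0.5882 0.1642] width px 23.413894828198806 23.4
side top [0.5877 0.1682] foot [0.5915 0.165 ] width px 25.264044741473583 25.95
```

>>> jog_arm([
  [[0,0,0],[0.5,2.0,0],0.6],
  [[0,0,0],[1,4.0,0],0.6],
  [[0,0,0],[1,4.5,0],0.6],
  [[0,0,0],[1,4.5,0],0.6],
  [[0,0,0],[1,4.5,0],0.6],
])

```text
time: 17.1
ee_pos: [0.5162, 0.0129, 0.1926]
tcp_rot: [[0.992, -0.091, -0.087], [-0.091, -0.996, 0.008], [-0.087, -0.0, -0.996]]
wrist_force: [1.0, -0.1, -1.2]
gripper_width: 0.684
```

>>> jog_arm([
  [[-0.002,-0.02,0],[1,4.5,0],0.6],
  [[-0.002,-0.022,0],[1,4.5,0],0.6],
  [[-0.002,-0.022,0],[1,4.0,0],0.6],
  [[-0.002,-0.022,0],[0.5,2.0,0],0.6],
  [[0,0,0],[0,0.8,0],0.6],
])

```text
time: 17.73
ee_pos: [0.5507, 0.1707, 0.1925]
tcp_rot: [[0.996, -0.089, -0.001], [-0.089, -0.996, 0.0], [-0.001, 0.0, -1.0]]
wrist_force: [0.5, -0.1, -1.5]
gripper_width: 0.683
```

>>> jog_arm([
  [[0,0,0],[0,0,-2],0.6],
  [[0,0,0],[0,0,-3],0.6],
  [[0,0,0],[0,0,-3],0.6],
  [[0,0,0],[0,0,-2],0.6],
  [[0,0,0],[0,0,0],0.6],
])

```text
time: 18.35
ee_pos: [0.5503, 0.1682, 0.0915]
tcp_rot: [[0.996, -0.092, -0.004], [-0.092, -0.996, -0.001], [-0.004, 0.002, -1.0]]
wrist_force: [0.0, 0.6, -2.4]
gripper_width: 0.688
```

```bash
python3 - <<'E'
from meas import *;import pickle
w=pickle.load(open("w1.pkl","rb"));print("foot from w1",onz(w,[[39,182]],0.004))
o=ctrl.get_obs();c=cam("wrist");s=cam("scene");d=cam("side");pickle.dump((c,s,d),open("w5.pkl","wb"))
print(o["ee_pos"],o["tcp_rot"],o["wrist_force"],o["time"])
S=lambda im,x,y:cv2.resize(im[y:y+90,x:x+120],(400,300),interpolation=cv2.INTER_CUBIC)
cv2.imwrite("pics/p1.png",np.vstack([np.hstack([S(s["pixels"],315,235),S(d["pixels"],190,225)]),np.hstack([cv2.resize(c["pixels"],(400,300)),np.zeros((300,400,3),np.uint8)])]))
E
```

```text
foot from w1 [[0.5902 0.1646 0.004 ]]
[0.5503 0.1682 0.0915] [[ 0.9957 -0.092  -0.0038]
 [-0.092  -0.9958 -0.0013]
 [-0.0037  0.0016 -1.    ]] [ 0.0435  0.6452 -2.4029] 18.35
```

View pics/p1.png

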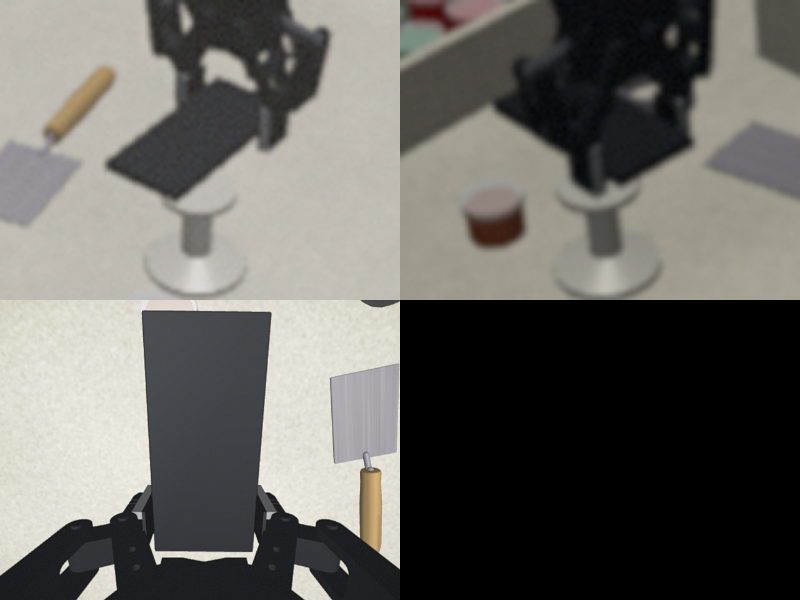

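The board is over the stand with its edges level in both views. The spatula at (40,150) and the cup at (490,215) in the crop are clear of it. Three stand estimates agree at (0.590, 0.166), and the board centre is within about 1.5 mm of that. Lowering.

>>> jog_arm([
  [[0,0,0],[0,0.1,-0.8],0.6],
  [[0,0,0],[0.05,0,-0.8],0.6],
  [[0,0,0],[0,0,-0.7],0.6],
  [[0,0,0],[0,0,-0.5],0.6],
  [[0,0,0],[0,0,-0.2],0.6],
])

```text
time: 19.12
ee_pos: [0.5514, 0.1704, 0.0623]
tcp_rot: [[0.996, -0.091, -0.001], [-0.091, -0.996, -0.0], [-0.001, 0.0, -1.0]]
wrist_force: [0.8, -0.4, -1.6]
gripper_width: 0.688
```

>>> jog_arm([
  [[0,0,0],[0,0,-0.06],0.6],
  [[0,0,0],[0,0,-0.06],0.6],
  [[0,0,0],[0,0,-0.06],0.6],
  [[0,0,0],[0,0,-0.06],0.6],
  [[0,0,0],[0,0,-0.06],0.6],
])

```text
time: 19.75
ee_pos: [0.5516, 0.1704, 0.0597]
tcp_rot: [[0.996, -0.091, -0.001], [-0.091, -0.996, 0.0], [-0.001, 0.0, -1.0]]
wrist_force: [0.6, 0.2, -2.0]
gripper_width: 0.685
```

>>> jog_arm([
  [[0,0,0],[0,0,-0.06],0.6],
  [[0,0,0],[0,0,-0.06],0.6],
  [[0,0,0],[0,0,-0.06],0.6],
  [[0,0,0],[0,0,-0.06],0.6],
  [[0,0,0],[0,0,-0.06],0.6],
])

```text
time: 20.38
ee_pos: [0.5515, 0.1705, 0.0566]
tcp_rot: [[0.996, -0.091, -0.001], [-0.091, -0.996, 0.0], [-0.001, 0.0, -1.0]]
wrist_force: [0.9, -0.3, -1.2]
gripper_width: 0.686
```

>>> jog_arm([
  [[0,0,0],[0,0,-0.05],0.6],
  [[0,0,0],[0,0,-0.05],0.6],
  [[0,0,0],[0,0,-0.03],0.6],
  [[0,0,0],[0,0,0],0.6],
  [[0,0,0],[0,0,0],0.6],
])

```text
time: 21.0
ee_pos: [0.5515, 0.1704, 0.0554]
tcp_rot: [[0.996, -0.091, -0.001], [-0.091, -0.996, -0.0], [-0.001, 0.0, -1.0]]
wrist_force: [0.3, -0.3, -1.9]
gripper_width: 0.687
```

>>> jog_arm([
  [[0,0,0],[0,0,-0.04],0.6],
  [[0,0,0],[0,0,-0.04],0.6],
  [[0,0,0],[0,0,-0.03],0.6],
  [[0,0,0],[0,0,0],0.6],
  [[0,0,0],[0,0,0],0.6],
])

```text
time: 21.62
ee_pos: [0.5516, 0.1704, 0.0543]
tcp_rot: [[0.996, -0.091, -0.001], [-0.091, -0.996, 0.0], [-0.001, 0.0, -1.0]]
wrist_force: [0.7, -0.1, -1.6]
gripper_width: 0.688
```

>>> jog_arm([
  [[0,0,0],[0,0,-0.04],0.6],
  [[0,0,0],[0,0,-0.03],0.6],
  [[0,0,0],[0,0,-0.03],0.6],
  [[0,0,0],[0,0,0],0.6],
  [[0,0,0],[0,0,0],0.6],
])

```text
time: 22.25
ee_pos: [0.5516, 0.1704, 0.0533]
tcp_rot: [[0.996, -0.091, -0.001], [-0.091, -0.996, -0.0], [-0.001, 0.0, -1.0]]
wrist_force: [0.1, 1.3, -0.9]
gripper_width: 0.69
```

>>> jog_arm([
  [[0,0,0],[0,0,-0.03],0.6],
  [[0,0,0],[0,0,-0.03],0.6],
  [[0,0,0],[0,0,-0.02],0.6],
  [[0,0,0],[0,0,0],0.6],
  [[0,0,0],[0,0,0],0.6],
])

```text
time: 22.88
ee_pos: [0.5515, 0.1704, 0.0525]
tcp_rot: [[0.996, -0.091, -0.001], [-0.091, -0.996, 0.0], [-0.001, 0.0, -1.0]]
wrist_force: [-0.8, 0.3, -1.0]
gripper_width: 0.688
```

>>> jog_arm([
  [[0,0,0],[0,0,-0.03],0.6],
  [[0,0,0],[0,0,-0.03],0.6],
  [[0,0,0],[0,0,-0.02],0.6],
  [[0,0,0],[0,0,0],0.6],
  [[0,0,0],[0,0,0],0.6],
])

```text
time: 23.5
ee_pos: [0.5516, 0.1705, 0.0522]
tcp_rot: [[0.996, -0.091, -0.001], [-0.091, -0.996, 0.0], [-0.001, 0.0, -1.0]]
wrist_force: [-3.3, -1.2, 9.3]
gripper_width: 0.69
```

Contact at about 11 N. Easing off slightly, then opening.

>>> jog_arm([
  [[0,0,0],[0,0,0.03],0.6],
  [[0,0,0],[0,0,0],0.28],
  [[0,0,0],[0,0,0],0.24],
  [[0,0,0],[0,0,0],0.18],
  [[0,0,0],[0,0,0],0.1],
], force=20)

```text
time: 24.12
ee_pos: [0.5516, 0.1704, 0.0519]
tcp_rot: [[0.996, -0.091, -0.001], [-0.091, -0.996, 0.0], [-0.001, 0.0, -1.0]]
wrist_force: [-0.0, 0.1, 0.9]
gripper_width: 0.903
```

>>> jog_arm([
  [[0,0,0],[0,0,0],0],
  [[0,0,0],[0,0,0],0],
  [[0,0,0],[0,0,0],0],
  [[0,0,0],[0,0,0],0],
  [[0,0,0],[0,0,0],0],
])

```text
time: 24.75
ee_pos: [0.5516, 0.1705, 0.052]
tcp_rot: [[0.996, -0.091, -0.001], [-0.091, -0.996, 0.0], [-0.001, 0.0, -1.0]]
wrist_force: [-0.8, 0.4, 0.8]
gripper_width: 0.999
```

```bash
python3 - <<'E'
from meas import *
o=ctrl.get_obs();c=cam("wrist");s=cam("scene");d=cam("side")
print(o["ee_pos"],o["wrist_force"],o["time"])
S=lambda im,x,y:cv2.resize(im[y:y+90,x:x+120],(400,300),interpolation=cv2.INTER_CUBIC)
cv2.imwrite("pics/p2.png",np.vstack([np.hstack([S(s["pixels"],315,245),S(d["pixels"],190,235)]),np.hstack([cv2.resize(c["pixels"],(400,300)),np.zeros((300,400,3),np.uint8)])]))
E
```

```text
[0.5516 0.1705 0.052 ] [-0.795   0.4148  0.817 ] 24.75
```

View pics/p2.png

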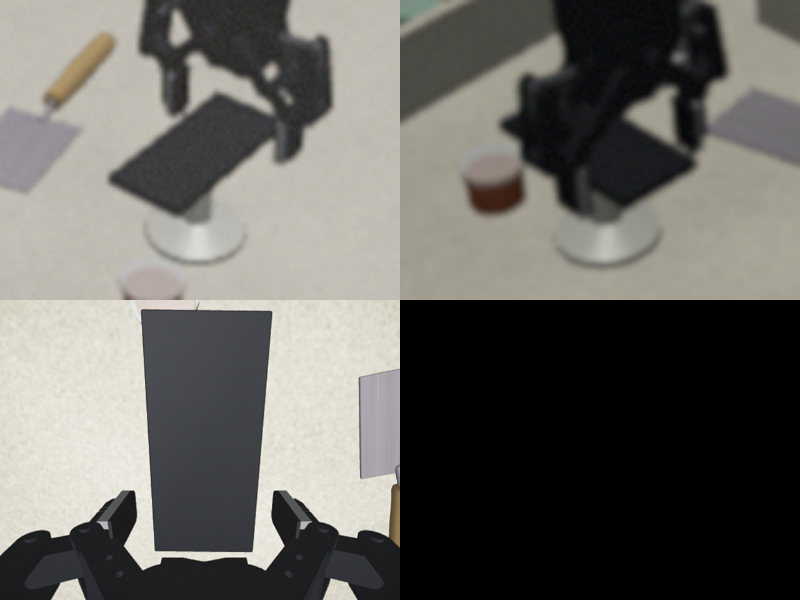

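The board rests level on the stand with the fingers open on both sides and clear of it. Backing straight up.

>>> jog_arm([
  [[0,0,0],[0,0,1],0],
  [[0,0,0],[0,0,2],0],
  [[0,0,0],[0,0,4],0],
  [[0,0,0],[0,0,4],0],
  [[0,0,0],[0,0,4],0],
])

```text
time: 25.52
ee_pos: [0.5514, 0.1704, 0.2041]
tcp_rot: [[0.996, -0.091, -0.0], [-0.091, -0.996, 0.0], [-0.0, -0.0, -1.0]]
wrist_force: [-1.2, -0.3, 0.4]
gripper_width: 1.002
```

>>> jog_arm([
  [[0,0,0],[-1,0,4],0],
  [[0,0,0],[-2,0,3],0],
  [[0,0,0],[-1,0,1],0],
  [[0,0,0],[0,0,0],0],
  [[0,0,0],[0,0,0],0],
])

```text
time: 26.15
ee_pos: [0.5116, 0.1702, 0.2811]
tcp_rot: [[0.996, -0.091, -0.002], [-0.091, -0.996, -0.0], [-0.002, 0.001, -1.0]]
wrist_force: [0.0, -0.6, 0.0]
gripper_width: 1.002
```

```bash
python3 - <<'E'
from meas import *
o=ctrl.get_obs();c=cam("wrist");print(o["ee_pos"],o["wrist_force"],o["time"])
k=contour(c,(180,10,460,330));P=onz(c,k,.078)
r=cv2.minAreaRect(P[:,:2].astype(np.float32));print("board",r,"stand ~(.590,.166)")
cv2.imwrite("pics/f.png",c["pixels"])
E
```

```text
[0.5116 0.1702 0.2811] [ 0.028  -0.5834  0.0024] 26.15
board ((0.5907979607582092, 0.1668010950088501), (0.05918577313423157, 0.12892353534698486), 84.11157989501953) stand ~(.590,.166)
```

View pics/f.png

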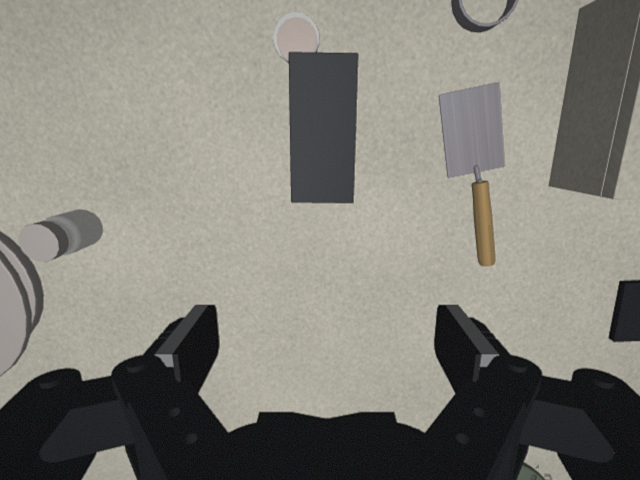

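The board rests on the stand at (323,127) in the picture. Its centre measures (0.591, 0.167), and at stand height its size comes out right, so it is level. The gripper is clear and the bystanders in view look undisturbed. Handing in.

```bash
python3 -c "
from bench import ctrl
print(ctrl.close_job())"
```

```text
the job is handed in; nothing more can be done
None
```

The slate board is lying on the cake stand, centred to within the measuring error and level as far as the pictures show. The job was handed in at about 26 s of the 69 s allowed.

- **Slide:** I pressed on the rear of the board and slid it out until about 52 mm overhung. The press read 6.5 to 12 N.
- **Pinch and lift:** I pinched the overhanging end by its long sides with 60 N and lifted it clear. The view after the lift showed no slip.
- **Placing:** I levelled the board in the air and lowered it until contact read about 11 N. I let go there and backed straight up.

**Last checks:**
- **Centring:** The board centre measured (0.591, 0.167) m against the stand at about (0.590, 0.166) m. The three camera estimates of the stand differed by up to 5 mm.
- **Level:** The board's size measured at stand height came out as 129 × 59 mm against the true 130 × 60 mm, which fits a level board.
- **Clearance:** The wrist force was near zero after backing off. The bystanders visible in the last wrist view looked undisturbed; I did not compare positions or re-check the riser cups or the bowl at the end.

No check failed. I viewed 12 pictures, two over the budget of 10.

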